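Pack the microwave bench kit into its fitted tray

TASK

Pack the kit tray: put the tee, the finned attenuator, the short waveguide and the probe each into the recess of its own outline (T, long rectangle, square, circle), lying flat on the recess floor, the waveguide and the probe upright, the tee with its branch in the stem of the T. The long waveguide and the straight connector do not belong to the kit: leave them where they are. Let go of everything.

Things in the scene. Friction and masses are not known exactly. Their poses are not given: they have to be found in the camera images.
- tee: Off-white coaxial tee lying flat, 40 x 70 x 20 mm. Origin at the centre of this outline, on the underside; z up. The straight run (diameter 20, length 70) lies along y at x = -10 mm; the branch (diameter 20) points along +x and ends at x = +20 mm. Can be gripped along its x axis over the centre, from the back of the run to the end of the branch (40 mm wide). 0.12 kg.
- attenuator: Black finned attenuator lying flat, 25 x 69 x 25 mm, length along y. Origin at the centre of the outline, on the underside; z up. Grip across x over the middle (25 mm wide); both ends serve alike. 0.09 kg.
- short_waveguide: The shorter of two upright light waveguide sections on the left half of the worktop (those along the back edge are fixed equipment): thin tube (10 x 18 mm) between square flanges 34 x 34 mm, 6 mm thick; 54 mm high. Origin at the centre of the underside, x and y along the flange sides, z up. Grip the top flange (34 mm wide, 46 to 52 mm above the origin) across two facing sides. 0.09 kg.
- probe: Upright turned probe on the left half of the worktop (those along the back edge are fixed equipment), 126 mm high: round foot of diameter 32, height 12 mm, light rod of diameter 12 mm up to 100 mm, black cap of diameter 14 mm. Origin at the centre of the underside, z up. Grip the rod at any yaw, some 85 mm above the underside. 0.07 kg.
- long_waveguide: Look-alike, to be left alone: the taller waveguide section, 107 mm high, with square flanges of 42 x 42 mm. Origin at the centre of the underside, z up.
- straight_connector: Look-alike, to be left alone: straight coaxial connector with a hexagon and a threaded end, no branch, lying flat, 25 x 58 x 22 mm, length along y. Origin at the centre of the outline, on the underside. Two shorter connectors nearby (23 x 38 and gold, 20 x 40 mm) are fixed bystanders.
- nest_tee: Fixed grey nest plate in the tray with the T-shaped recess, 80 x 98 mm and 10 mm thick. Origin at the centre of the plate's underside, z up; the recess is 4 mm deep, its black floor lies 6 mm above the origin. The recess is about 8 mm larger all round than the tee; the tee fits with its origin over the plate's origin and its x and y axes along the plate's (T bar along y, stem towards +x).
- nest_attenuator: As nest_tee, with a rectangular recess of 41 x 85 mm (long side along y) centred on the plate, for the attenuator; floor 6 mm above the origin, 4 mm deep.
- nest_waveguide: As nest_tee, with a square recess of 50 x 50 mm centred on the plate, for the short waveguide; floor 6 mm above the origin, 4 mm deep.
- nest_probe: As nest_tee, with a round recess of diameter 48 mm centred on the plate, for the probe; floor 6 mm above the origin, 4 mm deep. The four nest plates lie two by two in one low fixed black tray (178 x 210 mm, the tops of rim and plates lie 16 mm above the table; the plates' neighbours are 84 mm away along x, 100 mm along y); which plate lies in which corner varies, and all have the tray's yaw.
Things that resemble listed ones, but are neither listed nor needed, are in the scene too. What is shaped like the tee but pink is not meant.

How it is judged:
At the end, for the whole second after the job is handed in: Tee, attenuator, short waveguide and probe each rest in their own recess, within 12 mm of its centre in x and y and 2 mm of its floor; tee and attenuator aligned within 0.3 rad, tee flat, the others upright within 0.1 rad; all at rest; look-alikes within 15 mm of their start (x of tee in the frame of nest_tee between -0.012 and 0.012 m and y of tee in the frame of nest_tee between -0.012 and 0.012 m and z of tee in the frame of nest_tee between 0.004 and 0.008 m and linear speed of each of tee, attenuator, short_waveguide, probe below 0.02 m/s and angular speed of each of tee, attenuator, short_waveguide, probe below 0.3 rad/s and angle between the y axis of tee and the y axis of nest_tee, either way round below 0.3 rad and angle between tee's own z axis and vertical below 0.2 rad and x of attenuator in the frame of nest_attenuator between -0.012 and 0.012 m and y of attenuator in the frame of nest_attenuator between -0.012 and 0.012 m and z of attenuator in the frame of nest_attenuator between 0.004 and 0.008 m and angle between the y axis of attenuator and the y axis of nest_attenuator, either way round below 0.3 rad and x of short_waveguide in the frame of nest_waveguide between -0.012 and 0.012 m and y of short_waveguide in the frame of nest_waveguide between -0.012 and 0.012 m and z of short_waveguide in the frame of nest_waveguide between 0.004 and 0.008 m and angle between each of short_waveguide, probe's own z axis and vertical below 0.1 rad and x of probe in the frame of nest_probe between -0.012 and 0.012 m and y of probe in the frame of nest_probe between -0.012 and 0.012 m and z of probe in the frame of nest_probe between 0.004 and 0.008 m and distance of each of long_waveguide, straight_connector from where it was at the start of the episode below 0.015 m); the robot touches nothing.
It fails at once if a look-alike is displaced by more than 30 mm (distance of any of long_waveguide, straight_connector from where it was at the start of the episode above 0.03 m).
It also fails if it takes over 120 s, if anything falls off the work surface, if the arm or the gripper's body presses on something with over 40 N, if the wrist force passes 120 N, or if a joint passes its speed limit or range.

ROBOT

A 6-joint arm with a two-finger parallel gripper is mounted at the origin on a cart in front of the work surface, level with it; the furniture and walls round the work are solid. World frame = base frame: x ahead of the robot, y to its left, z up, the work surface at z = 0. Lengths are in m, angles in rad, forces in N, time in s.
With the tool pointing down it reaches from about 0.35 to 0.775 m from the base axis. Payload 5.5 kg.
Tool frame: the origin (TCP) lies between the finger pads; the fingertips stand 19 mm ahead of it and the grasp point (between the pads) is the TCP; z points along the fingers, y is the line along which they close (so a half turn about z gives the same grasp; the last joint's range is limited). The gripper opens to 85 mm and grips with 20 to 120 N. Pads are 22 mm wide; open, the fingers measure 114 mm over their backs; the gripper's body (76 mm by 85 mm) begins 54 mm behind the grasp point. The pads swing forward as they close: fully open they stand 13 mm farther back than shut.
Start: joints at [-1.356, 0.313, 0.046, 1.304, 0, 1.431], TCP at [0.2, -0.539, 0.25] pointing down, gripper open.
Joint ranges: [-2.76, 2.76], [-0.86, 1.69], [-1.03, 1.26], [-2.2, 2.34], [-1.47, 1.5], [-3.14, 3.14]. Speed limits (rad/s): [2.57, 2.57, 3.14, 3.14, 3.14, 3.14].

INTERFACE

Orientations are given as a unit quaternion [w, x, y, z].
In Python, from workcell import env gives the robot as it stands.
- The arm moves only by the tool carry_out, never from a script. Its argument "increments" is a list that holds one entry, the list of rows, each a list of 6 numbers: the shift along the tool's x, y, z each as a share of 50 cm, from -1 to 1, then the turn, a rotation vector about the tool's x, y, z each as a share of 2 pi rad, from -1 to 1. In form: [[[x, y, z, ax, ay, az], ...]]. A call has 1 to 5 rows; each row is the pose to reach, as a shift and turn from the pose commanded when the call began, along the tool's axes at that moment, turning the shorter way round; what a row does not reach only later rows make up. A row lasts 1/8 s, in which the tool goes at most 62.5 mm and 10.7 degrees, less where a joint would pass 70% of its speed; a pose out of reach is approached as far as the arm can. A call with a number of a shift or a turn outside -1 to 1 is refused whole. A call with a gripper value outside its range is refused whole. "jaw" is the closure, from 0 (fully open) to 1 (shut), set as the call begins (left out, the last holds). The fingers move at their own pace and stop on an object; "squeeze" is the grip in N (left out, the last holds). Time passes only in rows, so rows that repeat a pose let the fingers close. It gives the time, the measured TCP pose, the force, the opening and the grip force at its end, in the units of the state.
- env.get_state(): the state, without advancing time (a new reading comes with each control period).
- env.read_camera(name): name is "scene" or "side" or "wrist"; returns a dict with "frame" (384x512x3 uint8, blue, green, red), "z_map" (384x512 float32, m along the optical axis (not along the pixel's ray), 0 where there is no reading), "intrinsics" (3x3 intrinsics, pixels), "k1" (the pictures are not rectified: a ray, as slopes to the right and down, at radius r is drawn at 1 + k1 r^2 times it, then the intrinsics apply), "R" (3x3) and "t" (3): a world point X has camera coordinates R X + t; the wrist camera has in their place "T_tool_cam" (4x4, takes a point from camera to tool coordinates, whose origin is the TCP and whose axes are the flange's). Camera axes: x right, y down, z forward; pixel columns grow to the right and rows downward; lengths in m; the calibration is good to about 2 mm. A picture is of the moment at which its call begins: read the wrist's pose just before it.
- env.hand_in(): hands the job in; it is judged then, once.
Trained networks look in the newest picture that a camera, given by its name, has taken for a name from the list of things; names that differ only in an ending like _2 or _b are one class to them, and where a whole thing is asked for, a point or a joint stands for the part that bears it (a point fixed in the world has none). Each returns a list of dicts, best first, with "score" (0 to 1); they miss things now and then, are a little off and sometimes report something else, mostly with a low value. They report only what shows in the picture. A call takes as long as a camera call. They do not tell look-alikes from the thing itself.
- env.find_in(camera, name): "position" ([x, y, z] in m, in world coordinates, good to about 4 mm: the middle of the surface that is visible of it).
The state is a dict: "clock": time; "joint_pos": joint angles; "qvel": joint speeds; "tau": joint torques, N m; "tcp_pos": TCP position; "orientation": TCP orientation; "wrist_force": force on the tool from outside, world axes, zero at the start; "ft_torque": the same for the moment, N m; "finger_gap": finger opening in m; "grip_force": force on a finger pad.
Only numpy, scipy, OpenCV 4.12 (cv2) and the standard library are available. Lean on these libraries where they do the work, as an engineer would, in place of code of your own. Each camera call takes 0.05 s, during which the arm holds its last target. There are 200 camera calls.

## Working session

There is one attempt and no reset: what is moved stays moved. The work goes in short steps, Python scripts to look and compute and a tool call to move; the robot and the scene stay as the last step left them, time stands still between calls to the robot, and variables do not carry over. Pictures are saved under pics/ and viewed, at most 14 in all, crops included, and the job is handed in when it is done.

Besides the shell and the picture viewer there is one more tool, called after "Emit:" as name([rows], argument=value, ...), one row to a line, values as JSON. carry_out: Moves the arm, as the interface text tells. Its arguments: {"type":"object","properties":{"increments":{"type":"array","items":{"type":"array","items":{"type":"array","items":{"type":"number","minimum":-1,"maximum":1}}}},"jaw":{"type":"number"},"squeeze":{"type":"number"}},"required":["increments"]}

```bash
ls; mkdir -p pics; cat > h.py <<'E'
import numpy as np, cv2, pickle
from workcell import env
def snap(name, fn=None):
    s=env.get_state(); c=env.read_camera(name)
    if 'R' not in c or name=='wrist':
        w,x,y,z=s['orientation']
        from scipy.spatial.transform import Rotation as Ro
        Rt=Ro.from_quat([x,y,z,w]).as_matrix()
        T=np.eye(4);T[:3,:3]=Rt;T[:3,3]=s['tcp_pos']
        W=T@np.array(c['T_tool_cam'])
    else:
        W=np.eye(4);R=np.array(c['R']);W[:3,:3]=R.T;W[:3,3]=-R.T@np.array(c['t'])
    c['W']=W
    if fn: cv2.imwrite('pics/'+fn+'.png',c['frame'])
    pickle.dump(c,open('last_%s.pkl'%(fn or name),'wb'))
    return c
def rays(c,uv):
    K=np.array(c['intrinsics']);d=np.array([c['k1'],0,0,0,0],float)
    uv=np.asarray(uv,float).reshape(-1,1,2)
    p=cv2.undistortPoints(uv,K,d).reshape(-1,2)
    return np.c_[p,np.ones(len(p))]
def cloud(c):
    h,w=c['z_map'].shape
    u,v=np.meshgrid(np.arange(w),np.arange(h))
    r=rays(c,np.c_[u.ravel(),v.ravel()])*c['z_map'].reshape(-1,1)
    P=r@c['W'][:3,:3].T+c['W'][:3,3]
    P[c['z_map'].ravel()==0]=np.nan
    return P.reshape(h,w,3)
def onplane(c,uv,z):
    d=rays(c,uv)@c['W'][:3,:3].T;o=c['W'][:3,3]
    return o+d*((z-o[2])/d[:,2:])
def proj(c,X):
    W=np.linalg.inv(c['W']);X=np.atleast_2d(X)@W[:3,:3].T+W[:3,3]
    return cv2.projectPoints(X,np.zeros(3),np.zeros(3),np.array(c['intrinsics']),np.array([c['k1'],0,0,0,0],float))[0].reshape(-1,2)
E
python3 - <<'E'
from h import *
names="tee attenuator short_waveguide probe long_waveguide straight_connector nest_tee nest_attenuator nest_waveguide nest_probe".split()
for cam in ['scene','side']:
    c=snap(cam,cam+'0'); print(cam,c['W'][:3,3].round(3),c['intrinsics'][0][0])
    for n in names:
        for r in env.find_in(cam,n)[:4]: print(n,round(r['score'],2),np.round(r['position'],3),proj(c,r['position']).round()[0])
print(env.get_state())
E
```

```text
pics
scene [0.021 0.467 0.792] 396.06016592862505
tee 0.55 [ 0.498 -0.022  0.02 ] [280. 185.]
tee 0.51 [0.598 0.365 0.015] [129. 243.]
attenuator 0.65 [0.454 0.357 0.02 ] [165. 283.]
short_waveguide 0.54 [0.602 0.228 0.045] [175. 204.]
probe 0.6 [0.45  0.069 0.051] [266. 206.]
long_waveguide 0.76 [0.442 0.212 0.081] [219. 234.]
straight_connector 0.46 [0.583 0.081 0.016] [228. 187.]
nest_tee 0.61 [ 0.538 -0.167  0.013] [307. 153.]
nest_attenuator 0.96 [ 0.455 -0.174  0.018] [331. 167.]
nest_waveguide 0.76 [ 0.548 -0.266  0.015] [328. 136.]
nest_probe 0.82 [ 0.466 -0.274  0.015] [352. 149.]
side [ 0.446 -0.762  0.529] 390.7191988467207
tee 0.67 [0.6   0.361 0.009] [277. 149.]
tee 0.65 [ 0.508 -0.03   0.012] [258. 221.]
attenuator 0.43 [0.469 0.35  0.018] [236. 149.]
attenuator 0.2 [0.599 0.359 0.011] [277. 149.]
short_waveguide 0.59 [0.611 0.222 0.026] [287. 164.]
probe 0.61 [0.458 0.063 0.053] [235. 186.]
long_waveguide 0.78 [0.442 0.194 0.07 ] [227. 156.]
straight_connector 0.55 [0.591 0.062 0.013] [288. 198.]
nest_tee 0.65 [ 0.533 -0.171  0.012] [276. 261.]
nest_tee 0.63 [0.456 0.0
[... 233 characters left out ...]
.]
{'clock': 1.1, 'joint_pos': array([-1.35560708e+00,  3.13203040e-01,  4.60918678e-02,  1.30360151e+00,
        2.09475706e-05,  1.43120067e+00]), 'qvel': array([ 0.00074818, -0.001091  , -0.00142334,  0.00063432, -0.00159771,
       -0.00070209]), 'tau': array([-2.93390976e-04, -4.80476975e+01,  2.98818684e+01,  1.86160241e-04,
       -1.00132645e-04,  1.74455795e-05]), 'tcp_pos': array([ 0.199755  , -0.53922498,  0.25031812]), 'orientation': array([4.13969105e-05, 9.84307175e-01, 1.76463547e-01, 1.20466872e-05]), 'wrist_force': array([-0.43578203,  0.62687574,  0.52691772]), 'ft_torque': array([-0.01565101, -0.02732191, -0.01643914]), 'grip_force': 0.0, 'finger_gap': 0.08551584528418123}
```

View pics/scene0.png

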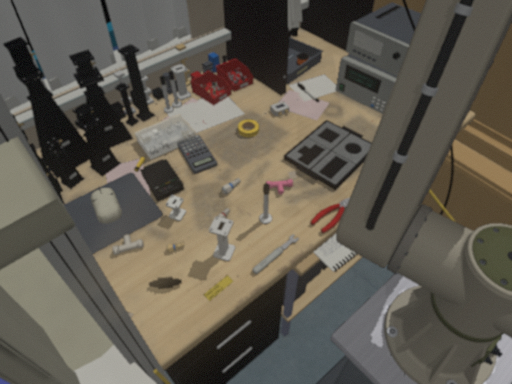

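View pics/side0.png

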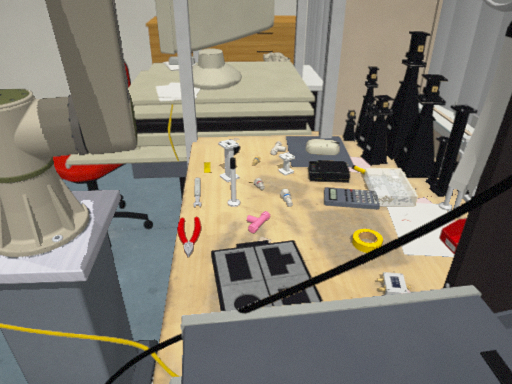

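White tee is at scene (127,243), with its pink decoy at (280,185). The short waveguide is at (175,205) and the tall one at (221,235). The probe is at (266,205), the attenuator at (165,284), and the straight connector at (230,187), with bystanders at (175,247) and (225,212). The tray is at (330,152). Next I'll bring the wrist camera over the tray.

```bash
cat >> h.py <<'E'
from scipy.spatial.transform import Rotation as Ro
def rel(pos,yaw,s=None):
    "shares to reach pos with tool down; tool y axis (closing line) along (sin yaw,-cos yaw)"
    s=s or env.get_state(); w,x,y,z=s['orientation']; R=Ro.from_quat([x,y,z,w])
    best=None
    for k in (-1,0,1):
        Y=yaw+k*np.pi
        T=Ro.from_matrix([[np.cos(Y),np.sin(Y),0],[np.sin(Y),-np.cos(Y),0],[0,0,-1]])
        r=(R.inv()*T).as_rotvec()
        if best is None or np.linalg.norm(r)<np.linalg.norm(best): best=r
    d=R.inv().apply(np.array(pos)-s['tcp_pos'])
    print('rel',np.r_[d/.5,best/2/np.pi].round(4).tolist(),'dist',np.linalg.norm(d).round(3),'deg',np.degrees(np.linalg.norm(best)).round(1))
E
python3 - <<'E'
from h import *
c=snap('wrist'); print(np.round(c['T_tool_cam'],3),np.round(c['intrinsics'],1),c['k1'])
rel([0.47,-0.22,0.33],0.0)
E
```

```text
[[-0.    -0.945 -0.327  0.085]
 [ 1.    -0.     0.001  0.002]
 [-0.001 -0.327  0.945 -0.125]
 [ 0.     0.     0.     1.   ]] [[341.6   0.  252.2]
 [  0.  341.6 191.8]
 [  0.    0.    1. ]] 0.012733174356976368
rel [0.7286, -0.4109, -0.1594, 0.0, -0.0, 0.0565] dist 0.426 deg 20.3
```

Emit:
carry_out([
  [[0.88,-0.355,-0.16,0,0,0.0565],[0.88,-0.355,-0.16,0,0,0.0565],[0.88,-0.355,-0.16,0,0,0.0565],[0.88,-0.355,-0.16,0,0,0.0565],[0.88,-0.355,-0.16,0,0,0.0565]],
])

```text
clock: 1.78
tcp_pos: [0.4265, -0.3328, 0.3023]
orientation: [0.0, 1.0, -0.0, 0.0]
wrist_force: [0.6, -1.0, -0.0]
finger_gap: 0.0853
grip_force: 0.0
```

Emit:
carry_out([
  [[0.3,-0.12,-0.06,0,0,0],[0.3,-0.12,-0.06,0,0,0],[0.3,-0.12,-0.06,0,0,0]],
])

```text
clock: 2.15
tcp_pos: [0.5776, -0.2726, 0.332]
orientation: [0.0, 1.0, 0.001, 0.0]
wrist_force: [0.2, -0.6, 0.5]
finger_gap: 0.0855
grip_force: 0.0
```

```bash
python3 - <<'E'
from h import *
c=snap('wrist','w1')
for n in "nest_tee nest_attenuator nest_waveguide nest_probe".split():
    for r in env.find_in('wrist',n)[:3]: print(n,round(r['score'],2),np.round(r['position'],4),proj(c,r['position']).round()[0])
P=cloud(c); print(np.nanpercentile(P[...,2],[1,10,25,50,75,90,99]).round(4))
E
```

```text
nest_tee 0.96 [ 0.541  -0.1687  0.0196] [172. 171.]
nest_attenuator 0.83 [ 0.459  -0.1799  0.0179] [185. 227.]
nest_waveguide 0.58 [ 0.5488 -0.2694  0.015 ] [248. 165.]
nest_probe 0.96 [ 0.4723 -0.2802  0.0146] [256. 217.]
[-7.310e-01 -1.300e-03  5.000e-04  1.800e-03  8.470e-02  3.553e-01
  3.926e-01]
```

View pics/w1.png

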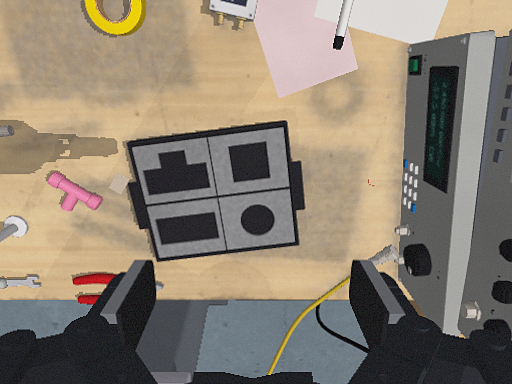

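```bash
python3 - <<'E'
from h import *
c=pickle.load(open('last_w1.pkl','rb'))
# ortho warp of plane z=.015
s=2000; x0,y0,x1,y1=.38,-.36,.64,-.09
# ortho: row from x high to low, col from y high to low
U,V=np.meshgrid(np.arange(int((y1-y0)*s)),np.arange(int((x1-x0)*s)))
X=np.c_[(x1-V.ravel()/s),(y1-U.ravel()/s),np.full(U.size,.0145)]
uv=proj(c,X).astype(np.float32).reshape(*U.shape,2)
im=cv2.remap(c['frame'],uv[...,0],uv[...,1],cv2.INTER_LINEAR)
g=cv2.cvtColor(im,cv2.COLOR_BGR2GRAY); cv2.imwrite('pics/ortho.png',im)
b=(g<55).astype(np.uint8)
n,l,st,ce=cv2.connectedComponentsWithStats(b)
for i in range(1,n):
    if st[i,4]>3000:
        pts=np.argwhere(l==i)[:,::-1].astype(np.int32)
        (cx,cy),(w,h),a=cv2.minAreaRect(pts)
        print('c',round(x1-cy/s,4),round(y1-cx/s,4),'wh mm',round(w/s*1e3,1),round(h/s*1e3,1),round(a,1),'area mm2',st[i,4]/s/s*1e6,'cent',round(x1-ce[i][1]/s,4),round(y1-ce[i][0]/s,4))
P=cloud(c)
for n,uv in dict(plate=(212,160),plate2=(195,245),Tfl=(178,180),Afl=(187,230),Wfl=(250,160),Pfl=(258,220),table=(340,200)).items():
    u,v=uv; print(n,np.nanmedian(P[v-2:v+3,u-2:u+3].reshape(-1,3),0).round(4))
E
```

```text
c 0.505 -0.2263 wh mm 179.2 234.7 82.5 area mm2 5948.999999999999 cent 0.5138 -0.2261
c 0.5523 -0.2705 wh mm 48.5 48.9 82.3 area mm2 2340.0 cent 0.5523 -0.2705
c 0.5389 -0.1713 wh mm 54.3 84.0 82.3 area mm2 3512.5 cent 0.5342 -0.1719
c 0.4688 -0.2818 wh mm 44.5 45.5 90.0 area mm2 1631.75 cent 0.4689 -0.2818
c 0.4556 -0.1826 wh mm 38.8 83.1 82.2 area mm2 3172.5 cent 0.4556 -0.1825
plate [ 0.5551 -0.2216  0.0165]
plate2 [ 0.4305 -0.1925  0.0167]
Tfl [ 0.5265 -0.1742  0.0125]
Afl [ 0.452  -0.1816  0.0126]
Wfl [ 0.5546 -0.2717  0.0128]
Pfl [ 0.4673 -0.283   0.0128]
table [ 0.4933 -0.3995  0.0011]
```

The tray checks out. The recess sizes and 84/100 mm spacings match the text, the floor is at z≈0.012 and the tray yaw is about 0.134. Now the objects on the left.

Emit:
carry_out([
  [[0,-0.96,0,0,0,0],[0,-0.96,0,0,0,0],[0,-0.96,0,0,0,0],[0,-0.96,0,0,0,0],[0,-0.96,0,0,0,0]],
])

```text
clock: 3.02
tcp_pos: [0.574, 0.0386, 0.332]
orientation: [0.0, 1.0, -0.001, 0.0]
wrist_force: [1.9, -0.3, -0.3]
finger_gap: 0.0855
grip_force: 0.0
```

Emit:
carry_out([
  [[-0.02,-0.36,0,0,0,0],[-0.02,-0.36,0,0,0,0],[-0.02,-0.36,0,0,0,0],[-0.02,-0.36,0,0,0,0],[-0.02,-0.36,0,0,0,0]],
])

```text
clock: 3.65
tcp_pos: [0.572, 0.1455, 0.3316]
orientation: [-0.023, 0.999, 0.046, -0.002]
wrist_force: [0.8, 0.6, 0.2]
finger_gap: 0.0851
grip_force: 0.0
```

```bash
python3 - <<'E'
from h import *
c=snap('wrist','w2'); print(env.get_state()['tcp_pos'])
for n in "tee attenuator short_waveguide probe long_waveguide straight_connector".split():
    for r in env.find_in('wrist',n)[:3]: print(n,round(r['score'],2),np.round(r['position'],4),proj(c,r['position']).round()[0])
E
```

```text
[0.57205426 0.14587184 0.33154808]
tee 0.69 [ 0.5053 -0.0215  0.0164] [380. 203.]
tee 0.67 [0.5972 0.3642 0.0173] [ 93. 106.]
attenuator 0.95 [0.4602 0.3506 0.0153] [109. 206.]
attenuator 0.45 [0.5923 0.074  0.0154] [319. 132.]
short_waveguide 0.72 [0.6077 0.2261 0.052 ] [195. 111.]
probe 0.97 [0.4592 0.0687 0.0597] [312. 242.]
long_waveguide 0.83 [0.4489 0.202  0.1026] [202. 255.]
straight_connector 0.82 [0.5956 0.0719 0.0142] [321. 130.]
```

View pics/w2.png

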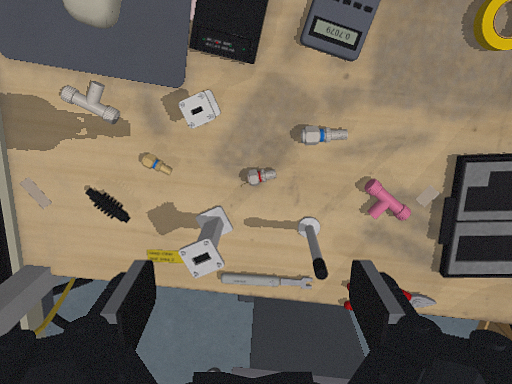

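```bash
python3 - <<'E'
from h import *
c=pickle.load(open('last_w2.pkl','rb'));P=cloud(c)
print('j',env.get_state()['joint_pos'].round(3))
T={'tee':(.597,.364,.045),'att':(.46,.35,.045),'swg':(.607,.226,.04),'probe':(.465,.07,.05),'lwg':(.455,.205,.06),'conn':(.5956,.072,.045)}
for n,(x,y,r) in T.items():
    m=(np.hypot(P[...,0]-x,P[...,1]-y)<r)&(P[...,2]>.006)
    q=P[m]; z=q[:,2]
    print(n,len(q),'z pct',np.percentile(z,[50,90,99]).round(4))
    if n in('swg','lwg'): q=q[z>np.percentile(z,99)-.005]
    if n=='probe':
        print(' foot',q[(z>.008)&(z<.016)].mean(0).round(4),'cap',q[z>.1].mean(0).round(4) if (z>.1).any() else None)
    (cx,cy),(w,h),a=cv2.minAreaRect((q[:,:2]*1000).astype(np.float32))
    print('  rect',round(cx,1),round(cy,1),round(w,1),round(h,1),round(a,1),'mean',q.mean(0).round(4))
f=c['frame']
t=[cv2.resize(f[y:y+70,x:x+80],(400,350),interpolation=cv2.INTER_CUBIC) for x,y in((52,68),(160,75))]
cv2.imwrite('pics/crop1.png',np.hstack(t))
E
```

```text
j [0.092 0.338 0.277 1.512 0.045 3.141]
tee 1061 z pct [0.018  0.0204 0.022 ]
  rect 607.0 365.6 69.7 38.9 68.0 mean [0.6026 0.3661 0.0173]
att 633 z pct [0.0188 0.0243 0.0259]
  rect 461.0 353.5 68.9 24.9 56.0 mean [0.463  0.3516 0.0186]
swg 3356 z pct [0.3787 0.3889 0.393 ]
  rect 578.9 204.2 6.7 6.1 44.7 mean [0.579  0.2043 0.3905]
probe 784 z pct [0.0675 0.1261 0.1275]
 foot [0.4588 0.067  0.0094] cap [0.4581 0.0668 0.1195]
  rect 456.7 66.8 27.9 30.9 23.0 mean [0.4586 0.0671 0.0648]
lwg 1955 z pct [0.1041 0.1065 0.1083]
  rect 446.5 202.5 42.9 42.7 32.2 mean [0.4475 0.2022 0.1058]
conn 12033 z pct [0.3743 0.3888 0.3939]
  rect 584.6 76.3 31.7 78.0 8.5 mean [0.5874 0.0929 0.3502]
```

View pics/crop1.png

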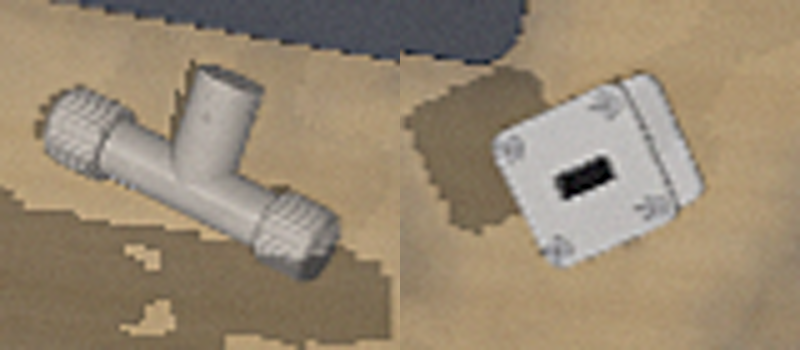

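The crop shows the off-white tee at (93,105), with its branch up and to the right, and the low white waveguide at (199,109). Both are the right parts. The measured outlines match the given sizes.

```bash
python3 - <<'E'
from h import *
c=pickle.load(open('last_w2.pkl','rb'));P=cloud(c)
m=(np.hypot(P[...,0]-.607,P[...,1]-.226)<.04)&(P[...,2]>.04)&(P[...,2]<.08); q=P[m]
(cx,cy),(w,h),a=cv2.minAreaRect((q[:,:2]*1000).astype(np.float32))
print('swg',cx,cy,w,h,a,np.percentile(q[:,2],[5,50,95]))
# stereo check of heights: scene camera depth
S=cloud(pickle.load(open('last_scene0.pkl','rb')))
for n,(x,y,r) in {'tee':(.607,.366,.04),'att':(.461,.353,.04),'swg':(.607,.226,.03),'probe':(.458,.067,.03),'conn':(.594,.072,.03)}.items():
    m=(np.hypot(S[...,0]-x,S[...,1]-y)<r)&(S[...,2]>.008)&(S[...,2]<.15);q=S[m]
    print(n,len(q),np.percentile(q[:,2],[50,98]).round(4),q.mean(0).round(4))
for nm in('scene0','side0','w2'):
    Q=cloud(pickle.load(open('last_%s.pkl'%nm,'rb'))).reshape(-1,3)
    m=(Q[:,0]>.3)&(Q[:,0]<.8)&(Q[:,1]>.38)&(Q[:,1]<.75)&(Q[:,2]>.03)&(Q[:,2]<.6);q=Q[m]
    if nm=='w2': q=q[q[:,2]<.25]
    print(nm,len(q)); 
    if len(q):
        H,e=np.histogramdd(q,bins=[np.arange(.3,.81,.1),np.arange(.38,.76,.06),[.03,.2,.4,.6]])
        for i in np.argwhere(H>8): print([round(e[k][i[k]],2) for k in range(3)],int(H[tuple(i)]))
E
```

```text
swg 609.2673950195312 224.6053466796875 33.88615417480469 34.27747344970703 28.345149993896484 [0.0485272  0.05262763 0.05469322]
tee 267 [0.0168 0.021 ] [0.5968 0.3719 0.0162]
att 263 [0.0181 0.0253] [0.4562 0.3552 0.0181]
swg 216 [0.0506 0.0543] [0.6042 0.2276 0.0449]
probe 182 [0.0809 0.126 ] [0.4483 0.0698 0.0773]
conn 125 [0.016  0.0229] [0.5824 0.0745 0.016 ]
scene0 11443
[np.float64(0.3), np.float64(0.44), np.float64(0.03)] 474
[np.float64(0.3), np.float64(0.44), np.float64(0.2)] 1533
[np.float64(0.3), np.float64(0.44), np.float64(0.4)] 1532
[np.float64(0.3), np.float64(0.5), np.float64(0.03)] 2010
[np.float64(0.3), np.float64(0.5), np.float64(0.2)] 495
[np.float64(0.3), np.float64(0.5), np.float64(0.4)] 175
[np.float64(0.3), np.float64(0.56), np.float64(0.03)] 458
[np.float64(0.3), np.float64(0.56), np.float64(0.2)] 27
[np.float64(0.4), np.float64(0.5), np.float64(0.03)] 1401
[np.float64(0.4), np.float64(0.56), np.float64(0.03)] 814
[np.float64(0.5), np.float64(0.5), np.float64(0.03)] 910
[np.float64(0.5), np.float64(0.56), np.float64(0.03)] 1208
[np.float64(0.6), np.float64(
[... 2210 characters left out ...]
] 58
[np.float64(0.6), np.float64(0.62), np.float64(0.4)] 24
[np.float64(0.6), np.float64(0.68), np.float64(0.03)] 100
[np.float64(0.7), np.float64(0.44), np.float64(0.03)] 749
[np.float64(0.7), np.float64(0.44), np.float64(0.2)] 1038
[np.float64(0.7), np.float64(0.44), np.float64(0.4)] 213
[np.float64(0.7), np.float64(0.5), np.float64(0.03)] 217
[np.float64(0.7), np.float64(0.56), np.float64(0.03)] 80
[np.float64(0.7), np.float64(0.62), np.float64(0.03)] 43
[np.float64(0.7), np.float64(0.68), np.float64(0.03)] 43
w2 1879
[np.float64(0.3), np.float64(0.44), np.float64(0.03)] 1688
[np.float64(0.3), np.float64(0.5), np.float64(0.03)] 176
[np.float64(0.7), np.float64(0.38), np.float64(0.03)] 15
```

Emit:
carry_out([
  [[0,0,0,0,0,-0.14],[0,0,0,0,0,-0.14],[0,0,0,0,0,-0.14],[0,0,0,0,0,-0.14],[0,0,0,0,0,-0.14]],
])

```text
clock: 4.62
tcp_pos: [0.5718, 0.1462, 0.3316]
orientation: [-0.021, 0.883, 0.47, 0.008]
wrist_force: [0.0, -0.8, 0.4]
finger_gap: 0.0851
grip_force: 0.0
```

Emit:
carry_out([
  [[0,0,0,0,0,-0.14],[0,0,0,0,0,-0.14],[0,0,0,0,0,-0.14],[0,0,0,0,0,-0.14],[0,0,0,0,0,-0.14]],
])

```text
clock: 5.25
tcp_pos: [0.5719, 0.1462, 0.3316]
orientation: [-0.016, 0.599, 0.801, 0.016]
wrist_force: [-0.4, 0.6, -0.7]
finger_gap: 0.0857
grip_force: 0.0
```

Emit:
carry_out([
  [[0,0,0,0,0,-0.14],[0,0,0,0,0,-0.14],[0,0,0,0,0,-0.14],[0,0,0,0,0,-0.14],[0,0,0,0,0,-0.14]],
])

```text
clock: 5.88
tcp_pos: [0.5719, 0.1462, 0.3316]
orientation: [-0.008, 0.201, 0.979, 0.021]
wrist_force: [0.2, 0.2, 0.2]
finger_gap: 0.0855
grip_force: 0.0
```

Emit:
carry_out([
  [[0,0,0,0,0,-0.14],[0,0,0,0,0,-0.14],[0,0,0,0,0,-0.14],[0,0,0,0,0,-0.14],[0,0,0,0,0,-0.14]],
])

```text
clock: 6.5
tcp_pos: [0.5719, 0.1462, 0.3317]
orientation: [0.002, -0.235, 0.972, 0.023]
wrist_force: [-0.8, 0.7, -0.1]
finger_gap: 0.0853
grip_force: 0.0
```

```bash
cat >> h.py <<'E'
def go(pos,yaw,s=None):
    s=s or env.get_state(); w,x,y,z=s['orientation']; R=Ro.from_quat([x,y,z,w]);Y=yaw
    T=Ro.from_matrix([[np.cos(Y),np.sin(Y),0],[np.sin(Y),-np.cos(Y),0],[0,0,-1]])
    r=(R.inv()*T).as_rotvec(); d=R.inv().apply(np.array(pos)-s['tcp_pos'])
    print('go',np.r_[d/.5,r/2/np.pi].round(4).tolist(),'dist',np.linalg.norm(d).round(3),'deg',np.degrees(np.linalg.norm(r)).round(1),'j',s['joint_pos'].round(2))
E
python3 -c "
from h import *
go([.607,.3656,.2],4.329)"
```

```text
go [-0.2592, 0.3464, 0.2823, 0.0057, 0.0047, -0.1133] dist 0.258 deg 40.9 j [ 0.09  0.34  0.28  1.51  0.05 -0.38]
```

Emit:
carry_out([
  [[-0.26,0.346,0.28,0.0057,0.0047,-0.113],[-0.26,0.346,0.28,0.0057,0.0047,-0.113],[-0.26,0.346,0.28,0.0057,0.0047,-0.113],[-0.26,0.346,0.28,0.0057,0.0047,-0.113],[-0.26,0.346,0.28,0.0057,0.0047,-0.113]],
])

```text
clock: 7.12
tcp_pos: [0.6065, 0.3685, 0.1965]
orientation: [-0.003, -0.559, 0.829, 0.001]
wrist_force: [-0.9, -0.5, 0.1]
finger_gap: 0.0855
grip_force: 0.0
```

```bash
python3 - <<'E'
from h import *
c=snap('wrist','w3');P=cloud(c)
for n,x,y in(('tee',.605,.366),('att',.461,.353)):
    m=(np.hypot(P[...,0]-x,P[...,1]-y)<.045)&(P[...,2]>.005)&(P[...,2]<.03); q=P[m]
    if len(q)<50: print(n,len(q)); continue
    (cx,cy),(w,h),a=cv2.minAreaRect((q[:,:2]*1000).astype(np.float32))
    print(n,cx,cy,w,h,a,np.percentile(q[:,2],[5,50,98]))
go([.607,.3656,.06],4.329);go([.607,.3656,.024],4.329)
E
```

```text
tee 616.916259765625 361.97247314453125 70.49357604980469 62.83668899536133 68.06666564941406 [0.01264783 0.01798286 0.02134611]
att 460.8922424316406 353.01519775390625 68.82315063476562 24.380718231201172 55.18201446533203 [0.01327409 0.01947808 0.02596181]
go [0.003, -0.0024, 0.2755, 0.0005, -0.0005, -0.0007] dist 0.138 deg 0.4 j [ 0.43  0.61  0.38  1.34  0.   -0.75]
go [0.0028, -0.0026, 0.3475, 0.0005, -0.0005, -0.0007] dist 0.174 deg 0.4 j [ 0.43  0.61  0.38  1.34  0.   -0.75]
```

View pics/w3.png

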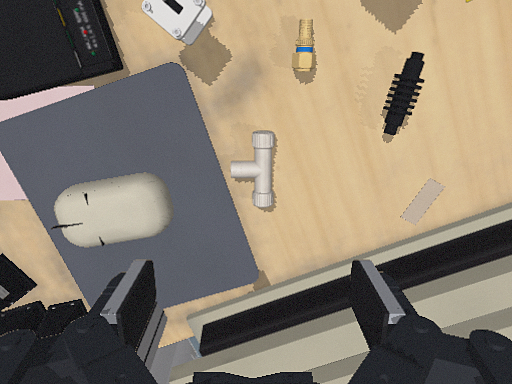

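Straight over the tee, with the run vertical at (263,170) and the branch to the left at (235,170). The mouse pad edge sits right beside the branch end, so I'll check the pad's height.

```bash
python3 - <<'E'
from h import *
c=pickle.load(open('last_w3.pkl','rb'));P=cloud(c)
for u,v in((200,110),(215,170),(225,190),(190,130),(300,170)): print((u,v),np.nanmedian(P[v-3:v+4,u-3:u+4].reshape(-1,3),0).round(4))
m=(np.hypot(P[...,0]-.605,P[...,1]-.366)<.045)&(P[...,2]>.005)&(P[...,2]<.03)
v,u=np.nonzero(m)
k=(u>228)&(u<280); q=P[v[k],u[k]]
(cx,cy),(w,h),a=cv2.minAreaRect((q[:,:2]*1000).astype(np.float32)); print(cx,cy,w,h,a)
E
```

```text
(200, 110) [0.6306 0.2993 0.0019]
(215, 170) [0.6405 0.3557 0.0037]
(225, 190) [0.6396 0.378  0.004 ]
(190, 130) [0.6463 0.3122 0.0039]
(300, 170) [0.5648 0.3874 0.0007]
606.1286010742188 366.3163757324219 70.49357604980469 39.5780143737793 68.06666564941406
```

Emit:
carry_out([
  [[0.003,-0.002,0.1,0,0,0],[0.003,-0.002,0.2,0,0,0],[0.003,-0.002,0.28,0,0,0],[0.003,-0.002,0.31,0,0,0],[0.003,-0.002,0.31,0,0,0]],
], jaw=0, squeeze=40)

```text
clock: 7.8
tcp_pos: [0.609, 0.3629, 0.0466]
orientation: [-0.0, -0.556, 0.831, -0.0]
wrist_force: [-0.4, 0.5, 0.2]
finger_gap: 0.0856
grip_force: 0.0
```

```bash
python3 -c "
from h import *
go([.6065,.366,.023],4.329)"
```

```text
go [-0.0039, 0.0069, 0.0471, 0.0001, -0.0001, -0.0013] dist 0.024 deg 0.5 j [ 0.42  0.68  0.13  1.02 -0.   -0.75]
```

Emit:
carry_out([
  [[-0.004,0.007,0.025,0,0,-0.0013],[-0.004,0.007,0.047,0,0,-0.0013],[-0.004,0.007,0.047,0,0,-0.0013],[-0.004,0.007,0.047,0,0,-0.0013]],
])

```text
clock: 8.3
tcp_pos: [0.6063, 0.3672, 0.0228]
orientation: [0.0, -0.56, 0.828, -0.0]
wrist_force: [0.2, -1.0, 0.9]
finger_gap: 0.0852
grip_force: 0.0
```

Emit:
carry_out([
  [[0,0,0,0,0,0],[0,0,0,0,0,0],[0,0,0,0,0,0],[0,0,0,0,0,0],[0,0,0,0,0,0]],
], jaw=1, squeeze=40)

```text
clock: 8.93
tcp_pos: [0.6067, 0.3672, 0.0232]
orientation: [0.001, -0.56, 0.828, -0.0]
wrist_force: [1.7, -0.7, 2.8]
finger_gap: 0.0379
grip_force: 40.5
```

Emit:
carry_out([
  [[0,0,-0.06,0,0,0],[0,0,-0.16,0,0,0],[0,0,-0.28,0,0,0],[0,0,-0.36,0,0,0],[0,0,-0.36,0,0,0]],
])

```text
clock: 9.55
tcp_pos: [0.6079, 0.3679, 0.207]
orientation: [0.003, -0.56, 0.828, -0.001]
wrist_force: [0.5, 0.3, -1.8]
finger_gap: 0.0378
grip_force: 40.5
```

```bash
python3 -c "
from h import *
go([.58,.1,.2],4.5);go([.5385,-.1715,.2],4.847)"
```

```text
go [0.5181, -0.1477, 0.0121, -0.0008, 0.0008, -0.0269] dist 0.269 deg 9.7 j [ 0.43  0.6   0.38  1.35  0.   -0.76]
go [1.053, -0.2729, 0.0099, -0.0009, 0.0006, -0.0822] dist 0.544 deg 29.6 j [ 0.43  0.6   0.38  1.35  0.   -0.76]
```

Emit:
carry_out([
  [[0.52,-0.148,0,0,0,-0.027],[0.52,-0.148,0,0,0,-0.027],[0.52,-0.148,0,0,0,-0.027],[0.52,-0.148,0,0,0,-0.027],[0.52,-0.148,0,0,0,-0.027]],
])

```text
clock: 10.18
tcp_pos: [0.5763, 0.095, 0.2007]
orientation: [-0.002, -0.627, 0.779, 0.001]
wrist_force: [0.5, 0.6, -0.1]
finger_gap: 0.0376
grip_force: 40.5
```

```bash
python3 -c "
from h import *
go([.5385,-.1715,.2],4.847)"
```

```text
go [0.5369, -0.0402, 0.002, 0.0006, -0.0001, -0.0558] dist 0.269 deg 20.1 j [ 0.03  0.35 -0.02  1.2  -0.   -1.33]
```

Emit:
carry_out([
  [[0.537,-0.04,0,0,0,-0.0558],[0.537,-0.04,0,0,0,-0.0558],[0.537,-0.04,0,0,0,-0.0558],[0.537,-0.04,0,0,0,-0.0558],[0.537,-0.04,0,0,0,-0.0558]],
])

```text
clock: 10.8
tcp_pos: [0.5402, -0.1708, 0.2011]
orientation: [0.0, 0.753, -0.657, -0.001]
wrist_force: [0.9, 0.4, -1.3]
finger_gap: 0.0379
grip_force: 40.5
```

Emit:
carry_out([
  [[0,0,0.1,0,0,0],[0,0,0.2,0,0,0],[0,0,0.25,0,0,0],[0,0,0.25,0,0,0],[0,0,0.25,0,0,0]],
])

```text
clock: 11.42
tcp_pos: [0.5416, -0.1683, 0.0781]
orientation: [-0.0, 0.755, -0.656, 0.0]
wrist_force: [0.5, 0.0, -0.2]
finger_gap: 0.0379
grip_force: 40.5
```

```bash
python3 -c "
from h import *
go([.5385,-.1715,.036],4.847)
c=snap('wrist','w4')"
```

```text
go [0.0055, 0.0071, 0.0842, -0.0, -0.0, 0.0007] dist 0.042 deg 0.3 j [-0.44  0.41 -0.26  0.9   0.   -2.15]
```

View pics/w4.png

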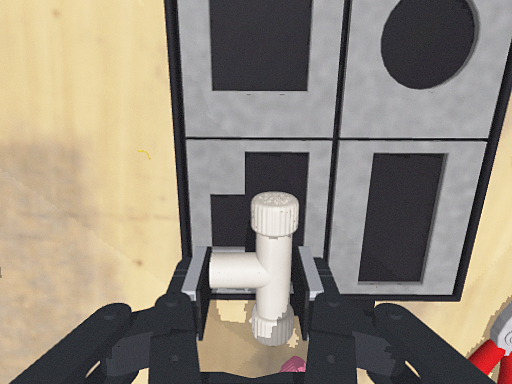

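The tee hangs true at (265,275), branch to the left, in line with the T recess stem at (230,220). Lowering it now.

Emit:
carry_out([
  [[0.0055,0.007,0.03,0,0,0],[0.0055,0.007,0.06,0,0,0],[0.0055,0.007,0.082,0,0,0],[0.0055,0.007,0.082,0,0,0],[0.0055,0.007,0.082,0,0,0]],
])

```text
clock: 12.1
tcp_pos: [0.5378, -0.1716, 0.0363]
orientation: [0.0, 0.754, -0.656, -0.0]
wrist_force: [-0.0, 0.8, -1.1]
finger_gap: 0.0378
grip_force: 42.2
```

Emit:
carry_out([
  [[0,0,0.002,0,0,0],[0,0,0.002,0,0,0]],
])

```text
clock: 12.35
tcp_pos: [0.538, -0.1717, 0.0356]
orientation: [0.0, 0.754, -0.656, -0.0]
wrist_force: [0.7, 0.3, -0.4]
finger_gap: 0.0379
grip_force: 42.2
```

Emit:
carry_out([
  [[0,0,0,0,0,0],[0,0,0,0,0,0],[0,0,0,0,0,0],[0,0,0,0,0,0]],
], jaw=0)

```text
clock: 12.85
tcp_pos: [0.538, -0.1717, 0.0358]
orientation: [0.0, 0.754, -0.656, 0.0]
wrist_force: [-0.0, -0.5, 0.3]
finger_gap: 0.0853
grip_force: 0.0
```

Emit:
carry_out([
  [[0,0,-0.06,0,0,0],[0,0,-0.16,0,0,0],[0,0,-0.28,0,0,0],[0,0,-0.35,0,0,0],[0,0,-0.35,0,0,0]],
])

```text
clock: 13.48
tcp_pos: [0.5399, -0.1726, 0.2144]
orientation: [-0.001, 0.754, -0.656, 0.003]
wrist_force: [-0.5, 0.9, -0.8]
finger_gap: 0.0854
grip_force: 0.0
```

```bash
python3 -c "
from h import *
go([.5,.1,.2],4.5)
c=snap('wrist','w5');P=cloud(c)
q=P[(np.hypot(P[...,0]-.539,P[...,1]+.172)<.045)&(P[...,2]>.0195)&(P[...,2]<.04)]
r=cv2.minAreaRect((q[:,:2]*1000).astype(np.float32));print(r,np.percentile(q[:,2],[5,50,98]))
"
```

```text
go [-0.5511, 0.0038, 0.0266, -0.001, -0.0005, 0.0559] dist 0.276 deg 20.1 j [-0.45  0.3  -0.05  1.2  -0.   -2.16]
((539.3175659179688, -173.16262817382812), (39.485748291015625, 70.12344360351562), 8.10850715637207) [0.02506533 0.0301228  0.03351793]
```

Tee is seated: within 2 mm, angle 8.1°, top at 0.032. Attenuator next.

Emit:
carry_out([
  [[-0.55,0,0,0,0,0.056],[-0.55,0,0,0,0,0.056],[-0.55,0,0,0,0,0.056],[-0.55,0,0,0,0,0.056],[-0.55,0,0,0,0,0.056]],
])

```text
clock: 14.15
tcp_pos: [0.498, 0.1034, 0.2088]
orientation: [-0.001, -0.629, 0.777, 0.001]
wrist_force: [-1.0, -0.5, -1.3]
finger_gap: 0.0855
grip_force: 0.0
```

```bash
python3 -c "
from h import *
go([.461,.353,.21],4.11)"
```

```text
go [-0.4727, 0.1765, -0.0019, 0.0005, -0.0002, 0.0624] dist 0.252 deg 22.5 j [ 0.05  0.2  -0.2   1.17  0.   -1.31]
```

Emit:
carry_out([
  [[-0.473,0.176,0,0,0,0.062],[-0.473,0.176,0,0,0,0.062],[-0.473,0.176,0,0,0,0.062],[-0.473,0.176,0,0,0,0.062],[-0.473,0.176,0,0,0,0.062]],
])

```text
clock: 14.78
tcp_pos: [0.4622, 0.3531, 0.2084]
orientation: [-0.002, -0.467, 0.884, 0.0]
wrist_force: [-0.6, -0.5, 0.0]
finger_gap: 0.0855
grip_force: 0.0
```

Emit:
carry_out([
  [[0,0,0.1,0,0,0],[0,0,0.2,0,0,0],[0,0,0.28,0,0,0],[0,0,0.3,0,0,0],[0,0,0.3,0,0,0]],
])

```text
clock: 15.4
tcp_pos: [0.4638, 0.3496, 0.0602]
orientation: [-0.001, -0.465, 0.885, -0.0]
wrist_force: [-0.5, -0.9, 0.2]
finger_gap: 0.0856
grip_force: 0.0
```

```bash
python3 -c "
from h import *
go([.461,.353,.025],4.11)
c=snap('wrist','w6');P=cloud(c)
q=P[(np.hypot(P[...,0]-.461,P[...,1]-.353)<.04)&(P[...,2]>.006)&(P[...,2]<.03)]
print(len(q),cv2.minAreaRect((q[:,:2]*1000).astype(np.float32)))
"
```

```text
go [-0.0025, 0.0084, 0.0703, 0.0001, -0.0003, -0.0002] dist 0.035 deg 0.1 j [ 0.51  0.45 -0.24  0.88 -0.   -0.46]
3961 ((459.91986083984375, 353.4738464355469), (69.58921813964844, 24.473846435546875), 55.04093933105469)
```

Emit:
carry_out([
  [[-0.002,0.0085,0.035,0,0,0],[-0.002,0.0085,0.07,0,0,0],[-0.002,0.0085,0.07,0,0,0],[-0.002,0.0085,0.07,0,0,0]],
])

```text
clock: 15.95
tcp_pos: [0.4623, 0.3542, 0.0274]
orientation: [0.001, -0.465, 0.885, 0.0]
wrist_force: [-0.7, -0.8, 1.3]
finger_gap: 0.0852
grip_force: 0.0
```

Emit:
carry_out([
  [[0,0,0,0,0,0],[0,0,0,0,0,0],[0,0,0,0,0,0],[0,0,0,0,0,0],[0,0,0,0,0,0]],
], jaw=1, squeeze=40)

```text
clock: 16.58
tcp_pos: [0.4611, 0.3538, 0.026]
orientation: [0.0, -0.465, 0.885, 0.0]
wrist_force: [-1.6, -1.2, 3.8]
finger_gap: 0.023
grip_force: 39.8
```

Emit:
carry_out([
  [[0,0,-0.06,0,0,0],[0,0,-0.16,0,0,0],[0,0,-0.28,0,0,0],[0,0,-0.36,0,0,0],[0,0,-0.36,0,0,0]],
])

```text
clock: 17.2
tcp_pos: [0.4631, 0.3547, 0.2094]
orientation: [0.003, -0.465, 0.885, 0.0]
wrist_force: [1.1, -0.3, -0.7]
finger_gap: 0.023
grip_force: 39.6
```

```bash
python3 -c "
from h import *
go([.5,.1,.2],4.45)"
```

```text
go [0.3779, -0.3496, 0.0175, -0.0007, 0.0009, -0.0542] dist 0.258 deg 19.5 j [ 0.52  0.34 -0.02  1.21 -0.   -0.45]
```

Emit:
carry_out([
  [[0.378,-0.35,0,0,0,-0.054],[0.378,-0.35,0,0,0,-0.054],[0.378,-0.35,0,0,0,-0.054],[0.378,-0.35,0,0,0,-0.054],[0.378,-0.35,0,0,0,-0.054]],
])

```text
clock: 17.82
tcp_pos: [0.4976, 0.0953, 0.2039]
orientation: [-0.001, -0.606, 0.795, 0.001]
wrist_force: [-0.7, 0.9, -0.6]
finger_gap: 0.023
grip_force: 39.7
```

```bash
python3 -c "
from h import *
go([.4556,-.1826,.2],4.847)"
```

```text
go [0.5582, -0.0666, 0.0085, 0.0005, -0.0002, -0.0642] dist 0.281 deg 23.1 j [ 0.03  0.2  -0.21  1.16 -0.   -1.27]
```

Emit:
carry_out([
  [[0.558,-0.067,0,0,0,-0.064],[0.558,-0.067,0,0,0,-0.064],[0.558,-0.067,0,0,0,-0.064],[0.558,-0.067,0,0,0,-0.064],[0.558,-0.067,0,0,0,-0.064]],
])

```text
clock: 18.45
tcp_pos: [0.457, -0.1806, 0.2044]
orientation: [0.0, 0.754, -0.657, -0.001]
wrist_force: [0.7, 0.1, -0.7]
finger_gap: 0.0232
grip_force: 39.7
```

Emit:
carry_out([
  [[0,0,0.1,0,0,0],[0,0,0.2,0,0,0],[0,0,0.25,0,0,0],[0,0,0.25,0,0,0],[0,0,0.25,0,0,0]],
])

```text
clock: 19.08
tcp_pos: [0.4583, -0.1791, 0.0811]
orientation: [-0.0, 0.755, -0.656, 0.0]
wrist_force: [0.1, 0.7, -1.0]
finger_gap: 0.0232
grip_force: 39.7
```

```bash
python3 -c "
from h import *
go([.4556,-.1826,.038],4.847)"
```

```text
go [0.0063, 0.0063, 0.0862, -0.0, -0.0, 0.0007] dist 0.043 deg 0.3 j [-0.54  0.28 -0.45  0.85 -0.   -2.25]
```

Emit:
carry_out([
  [[0.006,0.006,0.03,0,0,0],[0.006,0.006,0.06,0,0,0],[0.006,0.006,0.084,0,0,0],[0.006,0.006,0.086,0,0,0],[0.006,0.006,0.086,0,0,0]],
])

```text
clock: 19.7
tcp_pos: [0.4556, -0.1828, 0.038]
orientation: [-0.0, 0.754, -0.656, 0.0]
wrist_force: [-0.7, 1.1, 1.8]
finger_gap: 0.0233
grip_force: 40.0
```

Emit:
carry_out([
  [[0,0,0,0,0,0],[0,0,0,0,0,0],[0,0,0,0,0,0],[0,0,0,0,0,0]],
], jaw=0.45)

```text
clock: 20.2
tcp_pos: [0.4552, -0.1828, 0.0376]
orientation: [0.0, 0.754, -0.656, -0.0]
wrist_force: [0.1, -0.1, -0.0]
finger_gap: 0.0469
grip_force: 0.0
```

Emit:
carry_out([
  [[0,0,-0.06,0,0,0],[0,0,-0.16,0,0,0],[0,0,-0.28,0,0,0],[0,0,-0.35,0,0,0],[0,0,-0.35,0,0,0]],
])

```text
clock: 20.82
tcp_pos: [0.457, -0.1838, 0.216]
orientation: [-0.001, 0.754, -0.656, 0.003]
wrist_force: [0.1, 1.0, -0.2]
finger_gap: 0.047
grip_force: 0.0
```

```bash
python3 -c "
from h import *
go([.53,.03,.2],4.2)
c=snap('wrist','w7');P=cloud(c)
q=P[(np.hypot(P[...,0]-.4556,P[...,1]+.1826)<.04)&(P[...,2]>.0195)&(P[...,2]<.045)]
r=cv2.minAreaRect((q[:,:2]*1000).astype(np.float32));print(r,np.percentile(q[:,2],[5,50,98]))
"
```

```text
go [-0.4034, -0.2035, 0.0313, -0.001, -0.0004, 0.1036] dist 0.226 deg 37.3 j [-0.55  0.16 -0.23  1.17 -0.   -2.25]
((455.39605712890625, -184.6368865966797), (24.370670318603516, 69.71927642822266), 7.169322490692139) [0.02541076 0.03160051 0.03768229]
```

Attenuator is seated (2 mm off, 7.2°, top 0.037). Short waveguide next.

Emit:
carry_out([
  [[-0.403,-0.203,0,0,0,0.1036],[-0.403,-0.203,0,0,0,0.1036],[-0.403,-0.203,0,0,0,0.1036],[-0.403,-0.203,0,0,0,0.1036],[-0.403,-0.203,0,0,0,0.1036]],
], jaw=0)

```text
clock: 21.5
tcp_pos: [0.5275, 0.0346, 0.2106]
orientation: [-0.001, -0.507, 0.862, 0.001]
wrist_force: [-0.4, -0.5, -0.8]
finger_gap: 0.0856
grip_force: 0.0
```

```bash
python3 -c "
from h import *
go([.609,.2246,.2],3.636)"
```

```text
go [-0.4114, 0.042, 0.021, 0.0005, -0.0003, 0.0906] dist 0.207 deg 32.6 j [-0.09  0.24 -0.15  1.18  0.   -1.15]
```

Emit:
carry_out([
  [[-0.411,0.042,0.02,0,0,0.0906],[-0.411,0.042,0.02,0,0,0.0906],[-0.411,0.042,0.02,0,0,0.0906],[-0.411,0.042,0.02,0,0,0.0906],[-0.411,0.042,0.02,0,0,0.0906]],
])

```text
clock: 22.12
tcp_pos: [0.61, 0.2207, 0.2002]
orientation: [-0.002, -0.244, 0.97, -0.0]
wrist_force: [-0.3, -1.4, -0.2]
finger_gap: 0.0851
grip_force: 0.0
```

```bash
python3 -c "
from h import *
c=snap('wrist','w8');P=cloud(c)
q=P[(np.hypot(P[...,0]-.609,P[...,1]-.225)<.04)&(P[...,2]>.046)&(P[...,2]<.065)]
print(len(q),cv2.minAreaRect((q[:,:2]*1000).astype(np.float32)),np.percentile(q[:,2],[5,50,98]))
go([.609,.2246,.1],3.636)
"
```

```text
1607 ((608.51123046875, 225.38992309570312), (34.251129150390625, 33.80074691772461), 27.886594772338867) [0.04890767 0.05274488 0.05525436]
go [-0.0041, 0.0095, 0.2013, 0.0001, -0.0006, -0.0006] dist 0.101 deg 0.3 j [ 0.22  0.48  0.17  1.27 -0.   -0.27]
```

View pics/w8.png

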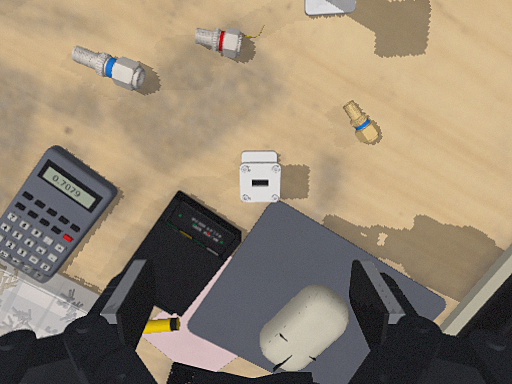

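Waveguide is centred at (260,183) with flange sides parallel to the jaws. The black case nearby is low enough to clear.

Emit:
carry_out([
  [[-0.004,0.008,0.1,0,0,0],[-0.004,0.008,0.2,0,0,0],[-0.004,0.008,0.25,0,0,0],[-0.004,0.008,0.25,0,0,0]],
])

```text
clock: 22.68
tcp_pos: [0.6077, 0.2221, 0.075]
orientation: [-0.003, -0.241, 0.97, -0.0]
wrist_force: [-0.6, -0.8, 0.5]
finger_gap: 0.0854
grip_force: 0.0
```

```bash
python3 -c "
from h import *
go([.6085,.225,.049],3.632)
"
```

```text
go [-0.0044, 0.0043, 0.0519, 0.0002, -0.001, -0.0004] dist 0.026 deg 0.4 j [ 0.23  0.55 -0.03  1.   -0.   -0.26]
```

Emit:
carry_out([
  [[-0.004,0.004,0.03,0,0,0],[-0.004,0.004,0.052,0,0,0],[-0.004,0.004,0.052,0,0,0],[-0.004,0.004,0.052,0,0,0]],
])

```text
clock: 23.18
tcp_pos: [0.6113, 0.2276, 0.0521]
orientation: [0.0, -0.242, 0.97, -0.0]
wrist_force: [1.0, -0.7, 0.8]
finger_gap: 0.0848
grip_force: 0.0
```

Emit:
carry_out([
  [[0,0,0,0,0,0],[0,0,0,0,0,0],[0,0,0,0,0,0],[0,0,0,0,0,0],[0,0,0,0,0,0]],
], jaw=1, squeeze=40)

```text
clock: 23.8
tcp_pos: [0.6113, 0.2276, 0.0521]
orientation: [0.0, -0.242, 0.97, 0.0]
wrist_force: [0.5, 0.4, 2.1]
finger_gap: 0.0329
grip_force: 39.9
```

Emit:
carry_out([
  [[0,0,-0.06,0,0,0],[0,0,-0.16,0,0,0],[0,0,-0.28,0,0,0],[0,0,-0.32,0,0,0],[0,0,-0.32,0,0,0]],
])

```text
clock: 24.42
tcp_pos: [0.6122, 0.2277, 0.2135]
orientation: [0.002, -0.242, 0.97, -0.0]
wrist_force: [0.1, 0.0, -1.8]
finger_gap: 0.0331
grip_force: 40.1
```

```bash
python3 -c "
from h import *
go([.58,.0,.21],3.45); go([.5523,-.2705,.21],3.276)"
```

```text
go [0.2708, -0.3717, 0.0065, -0.0001, 0.0006, 0.0288] dist 0.23 deg 10.4 j [ 0.23  0.48  0.2   1.29 -0.   -0.26]
go [0.5739, -0.8232, 0.0058, -0.0001, 0.0006, 0.0565] dist 0.502 deg 20.3 j [ 0.23  0.48  0.2   1.29 -0.   -0.26]
```

Emit:
carry_out([
  [[0.271,-0.372,0,0,0,0.0288],[0.271,-0.372,0,0,0,0.0288],[0.271,-0.372,0,0,0,0.0288],[0.271,-0.372,0,0,0,0.0288],[0.271,-0.372,0,0,0,0.0288]],
])

```text
clock: 25.05
tcp_pos: [0.5774, -0.0033, 0.2093]
orientation: [-0.002, -0.151, 0.989, 0.0]
wrist_force: [-0.9, 0.5, -0.5]
finger_gap: 0.0331
grip_force: 40.1
```

```bash
python3 -c "
from h import *
go([.5558,-.27,.21],3.276)"
```

```text
go [0.2005, -0.4962, -0.0013, 0.0001, -0.0006, 0.0269] dist 0.268 deg 9.7 j [-0.14  0.34 -0.02  1.22 -0.   -0.45]
```

Emit:
carry_out([
  [[0.2,-0.496,0,0,0,0.027],[0.2,-0.496,0,0,0,0.027],[0.2,-0.496,0,0,0,0.027],[0.2,-0.496,0,0,0,0.027],[0.2,-0.496,0,0,0,0.027]],
])

```text
clock: 25.68
tcp_pos: [0.5582, -0.2694, 0.2095]
orientation: [-0.001, -0.068, 0.998, 0.001]
wrist_force: [1.1, 0.1, -1.2]
finger_gap: 0.0331
grip_force: 40.3
```

Emit:
carry_out([
  [[0,0,0.1,0,0,0],[0,0,0.2,0,0,0],[0,0,0.22,0,0,0],[0,0,0.22,0,0,0],[0,0,0.22,0,0,0]],
])

```text
clock: 26.3
tcp_pos: [0.5604, -0.2673, 0.1039]
orientation: [0.001, -0.07, 0.998, -0.001]
wrist_force: [0.2, 0.8, -0.5]
finger_gap: 0.033
grip_force: 40.3
```

```bash
python3 -c "
from h import *
go([.5558,-.27,.0645],3.276)
snap('wrist','w9')"
```

```text
go [0.01, -0.0039, 0.0787, -0.0004, 0.0004, 0.0008] dist 0.04 deg 0.3 j [-0.57  0.47 -0.08  1.01 -0.   -0.71]
```

View pics/w9.png

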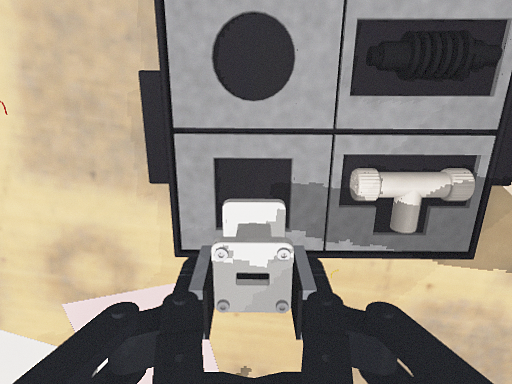

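The attenuator (435,55) and tee (412,185) sit well in their recesses. The waveguide hangs upright at (252,262) over the square recess.

Emit:
carry_out([
  [[0.01,-0.004,0.03,0,0,0],[0.01,-0.004,0.06,0,0,0],[0.01,-0.004,0.077,0,0,0],[0.01,-0.004,0.078,0,0,0],[0.01,-0.004,0.078,0,0,0]],
])

```text
clock: 26.98
tcp_pos: [0.5535, -0.2689, 0.0636]
orientation: [-0.0, -0.069, 0.998, 0.001]
wrist_force: [-3.9, 4.0, 12.2]
finger_gap: 0.0326
grip_force: 41.8
```

```bash
python3 -c "
from h import *
go([.5558,-.27,.064],3.276);print(env.get_state()['wrist_force'])"
```

```text
go [-0.0043, -0.0028, -0.0007, 0.0002, -0.0001, 0.0007] dist 0.003 deg 0.3 j [-0.58  0.5  -0.14  0.93  0.   -0.72]
[-3.93550448  3.95605877 12.21791821]
```

Touched the floor (12 N). Releasing.

Emit:
carry_out([
  [[0,0,0,0,0,0],[0,0,0,0,0,0],[0,0,0,0,0,0],[0,0,0,0,0,0]],
], jaw=0.1)

```text
clock: 27.48
tcp_pos: [0.554, -0.2697, 0.0624]
orientation: [-0.0, -0.069, 0.998, 0.0]
wrist_force: [-1.2, -0.3, 0.8]
finger_gap: 0.0766
grip_force: 0.0
```

Emit:
carry_out([
  [[0,0,-0.06,0,0,0],[0,0,-0.16,0,0,0],[0,0,-0.28,0,0,0],[0,0,-0.32,0,0,0],[0,0,-0.32,0,0,0]],
])

```text
clock: 28.1
tcp_pos: [0.5552, -0.2704, 0.2248]
orientation: [0.002, -0.069, 0.998, -0.001]
wrist_force: [-0.6, -0.1, 0.2]
finger_gap: 0.0768
grip_force: 0.0
```

```bash
python3 -c "
from h import *
go([.5,-.06,.23],3.2)
c=snap('wrist','w10');P=cloud(c)
q=P[(np.hypot(P[...,0]-.5523,P[...,1]+.2705)<.04)&(P[...,2]>.045)&(P[...,2]<.09)]
z=q[:,2];print(len(q),cv2.minAreaRect((q[z>.06][:,:2]*1000).astype(np.float32)),np.percentile(z,[5,50,98]))
t=q[z>.063];A=np.c_[t[:,:2]-t[:,:2].mean(0),np.ones(len(t))];print('slope',np.linalg.lstsq(A,t[:,2],rcond=None)[0])
"
```

```text
go [0.0512, 0.432, -0.0119, -0.0004, 0.0005, 0.0127] dist 0.218 deg 4.6 j [-0.58  0.4   0.11  1.28 -0.   -0.72]
1510 ((551.078857421875, -270.51910400390625), (34.540531158447266, 33.65511703491211), 7.225018501281738) [0.06104492 0.06478536 0.06718121]
slope [-3.07379660e-05  2.20042315e-03  6.49304554e-02]
```

Waveguide is seated, level and centred. Now the probe.

Emit:
carry_out([
  [[0.051,0.432,-0.01,0,0,0.0127],[0.051,0.432,-0.01,0,0,0.0127],[0.051,0.432,-0.01,0,0,0.0127],[0.051,0.432,-0.01,0,0,0.0127],[0.051,0.432,-0.01,0,0,0.0127]],
])

```text
clock: 28.78
tcp_pos: [0.4974, -0.0571, 0.2259]
orientation: [-0.002, -0.031, 1.0, 0.001]
wrist_force: [0.1, -0.3, 0.2]
finger_gap: 0.0769
grip_force: 0.0
```

```bash
python3 -c "
from h import *
go([.4583,.067,.23],3.14)
c=snap('wrist','w11');P=cloud(c)
q=P[(np.hypot(P[...,0]-.4583,P[...,1]-.067)<.03)&(P[...,2]>.004)&(P[...,2]<.14)]
z=q[:,2];print(len(q))
for a,b in((.123,.13),(.1,.123),(.03,.1),(.01,.014)):
  t=q[(z>a)&(z<b)]; print(a,len(t),t.mean(0).round(4) if len(t) else 0, (t.min(0),t.max(0)) if len(t) else 0)
"
```

```text
go [0.0626, 0.2526, -0.0076, 0.0002, -0.0006, 0.0102] dist 0.13 deg 3.7 j [-0.27  0.18 -0.19  1.21 -0.   -0.34]
1965
0.123 423 [0.4541 0.0648 0.1259] (array([0.44732786, 0.05780518, 0.12300225]), array([0.46133829, 0.07314363, 0.12813384]))
0.1 312 [0.4527 0.0602 0.1128] (array([0.4472157 , 0.05766593, 0.10171493]), array([0.46090447, 0.06680403, 0.12297554]))
0.03 555 [0.4529 0.0612 0.0686] (array([0.44808955, 0.05885965, 0.03000661]), array([0.46009428, 0.06723157, 0.09993888]))
0.01 22 [0.4528 0.062  0.0121] (array([0.44811695, 0.05969222, 0.01024273]), array([0.4612359 , 0.06728956, 0.01373309]))
```

Emit:
carry_out([
  [[0.068,0.25,-0.008,0,0,0.01],[0.068,0.25,-0.008,0,0,0.01],[0.068,0.25,-0.008,0,0,0.01],[0.068,0.25,-0.008,0,0,0.01],[0.068,0.25,-0.008,0,0,0.01]],
], jaw=0)

```text
clock: 29.45
tcp_pos: [0.4585, 0.062, 0.2312]
orientation: [-0.0, 0.003, 1.0, -0.0]
wrist_force: [-0.3, -0.2, 0.1]
finger_gap: 0.0852
grip_force: 0.0
```

```bash
python3 -c "
from h import *
c=snap('wrist','w12');P=cloud(c)
q=P[(np.hypot(P[...,0]-.4545,P[...,1]-.066)<.03)&(P[...,2]>.123)&(P[...,2]<.13)]
print(len(q),(q.min(0)+q.max(0))/2,q.mean(0))
go([.4550,.0655,.085],3.14)
"
```

```text
321 [0.45397464 0.06592704 0.12541609] [0.45362899 0.0659088  0.12602899]
go [0.0068, 0.007, 0.2925, -0.0001, -0.0001, -0.0008] dist 0.146 deg 0.3 j [-0.04  0.1  -0.27  1.2  -0.   -0.03]
```

Emit:
carry_out([
  [[0.009,0.008,0.05,0,0,0],[0.009,0.008,0.14,0,0,0],[0.009,0.008,0.23,0,0,0],[0.009,0.008,0.29,0,0,0],[0.009,0.008,0.29,0,0,0]],
])

```text
clock: 30.12
tcp_pos: [0.4516, 0.0664, 0.0846]
orientation: [-0.003, 0.003, 1.0, -0.0]
wrist_force: [-0.5, -0.0, -0.2]
finger_gap: 0.0854
grip_force: 0.0
```

Emit:
carry_out([
  [[0,0,0,0,0,0],[0,0,0,0,0,0],[0,0,0,0,0,0],[0,0,0,0,0,0],[0,0,0,0,0,0],[0,0,0,0,0,0]],
], jaw=1, squeeze=30)

```text
$.increments[0]: bad value
```

Emit:
carry_out([
  [[0,0,0,0,0,0],[0,0,0,0,0,0],[0,0,0,0,0,0],[0,0,0,0,0,0],[0,0,0,0,0,0]],
], jaw=1, squeeze=30)

```text
clock: 30.75
tcp_pos: [0.4539, 0.0675, 0.0873]
orientation: [0.001, 0.002, 1.0, -0.0]
wrist_force: [0.2, -0.0, 4.7]
finger_gap: 0.0125
grip_force: 29.1
```

Emit:
carry_out([
  [[0,0,0,0,0,0],[0,0,0,0,0,0]],
])

```text
clock: 31.0
tcp_pos: [0.4539, 0.0675, 0.0873]
orientation: [0.001, 0.002, 1.0, -0.0]
wrist_force: [-0.2, -0.3, 5.7]
finger_gap: 0.0127
grip_force: 29.1
```

Emit:
carry_out([
  [[0,0,-0.06,0,0,0],[0,0,-0.16,0,0,0],[0,0,-0.22,0,0,0],[0,0,-0.22,0,0,0]],
])

```text
clock: 31.5
tcp_pos: [0.4547, 0.0675, 0.1986]
orientation: [0.002, 0.002, 1.0, -0.0]
wrist_force: [0.2, 0.1, -1.0]
finger_gap: 0.0124
grip_force: 29.6
```

```bash
python3 -c "
from h import *
go([.4715,-.282,.195],3.14)
go([.462,-.1,.195],3.14)"
```

```text
go [-0.0362, -0.6988, 0.0076, -0.0, 0.0007, -0.0004] dist 0.35 deg 0.3 j [-0.03  0.11 -0.34  1.12 -0.   -0.02]
go [-0.0158, -0.3349, 0.0074, -0.0, 0.0007, -0.0004] dist 0.168 deg 0.3 j [-0.03  0.11 -0.34  1.12 -0.   -0.02]
```

Emit:
carry_out([
  [[-0.016,-0.35,0,0,0,0],[-0.016,-0.35,0,0,0,0],[-0.016,-0.35,0,0,0,0],[-0.016,-0.35,0,0,0,0],[-0.016,-0.35,0,0,0,0]],
])

```text
clock: 32.12
tcp_pos: [0.4595, -0.1071, 0.1952]
orientation: [-0.001, 0.002, 1.0, 0.001]
wrist_force: [0.3, 0.5, -0.2]
finger_gap: 0.0123
grip_force: 29.7
```

Emit:
carry_out([
  [[-0.015,-0.35,0,0,0,0],[-0.015,-0.35,0,0,0,0],[-0.015,-0.35,0,0,0,0],[-0.015,-0.35,0,0,0,0],[-0.015,-0.35,0,0,0,0]],
])

```text
clock: 32.75
tcp_pos: [0.4671, -0.2807, 0.1959]
orientation: [-0.001, 0.001, 1.0, 0.001]
wrist_force: [-0.1, 0.2, -0.8]
finger_gap: 0.0125
grip_force: 29.8
```

```bash
python3 -c "
from h import *
go([.469,-.282,.13],3.14)
c=snap('wrist','w13')"
```

```text
go [-0.004, -0.0028, 0.1317, 0.0003, -0.0003, -0.0002] dist 0.066 deg 0.2 j [-0.69  0.28 -0.14  1.16  0.   -0.69]
```

View pics/w13.png

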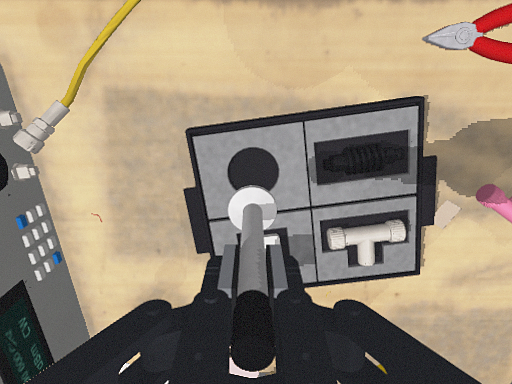

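The probe is held upright, with its foot at (252,207) on the way to the round recess at (253,170). Lowering.

Emit:
carry_out([
  [[-0.004,-0.003,0.05,0,0,0],[-0.004,-0.003,0.13,0,0,0],[-0.004,-0.003,0.14,0,0,0],[-0.004,-0.003,0.14,0,0,0]],
])

```text
clock: 33.3
tcp_pos: [0.4695, -0.283, 0.1273]
orientation: [-0.0, 0.001, 1.0, 0.0]
wrist_force: [0.0, 0.4, -0.7]
finger_gap: 0.0125
grip_force: 29.8
```

```bash
python3 -c "
from h import *
go([.469,-.282,.0995],3.14)
c=snap('wrist','w14');P=cloud(c)
q=P[(np.hypot(P[...,0]-.469,P[...,1]+.282)<.03)&(P[...,2]>.018)&(P[...,2]<.15)];z=q[:,2]
for a,b in((.145,.17),(.06,.09),(.02,.055)):
  t=q[(z>a)&(z<b)]
  if len(t): print(a,len(t),t.mean(0).round(4),t.min(0).round(4),t.max(0).round(4))"
```

```text
go [0.0011, 0.0019, 0.0555, 0.0, -0.0001, -0.0001] dist 0.028 deg 0.1 j [-0.69  0.33 -0.24  1.   -0.   -0.69]
0.145 910 [ 0.4631 -0.2842  0.1473] [ 0.4577 -0.3077  0.145 ] [ 0.4766 -0.2616  0.15  ]
0.06 461 [ 0.4652 -0.2843  0.076 ] [ 0.4635 -0.2905  0.06  ] [ 0.4698 -0.2781  0.09  ]
0.02 1354 [ 0.4657 -0.2841  0.0468] [ 0.4538 -0.2998  0.0401] [ 0.4838 -0.2683  0.055 ]
```

Emit:
carry_out([
  [[0,0.004,0.02,0,0,0],[0,0.004,0.04,0,0,0],[0,0.004,0.053,0,0,0],[0,0.004,0.056,0,0,0],[0,0.004,0.056,0,0,0]],
])

```text
clock: 33.98
tcp_pos: [0.4698, -0.2826, 0.0994]
orientation: [0.0, 0.002, 1.0, -0.001]
wrist_force: [-1.5, -0.1, 4.2]
finger_gap: 0.0122
grip_force: 30.3
```

Emit:
carry_out([
  [[0,0,0,0,0,0],[0,0,0,0,0,0]],
])

```text
clock: 34.22
tcp_pos: [0.4698, -0.2826, 0.0994]
orientation: [0.001, 0.002, 1.0, -0.001]
wrist_force: [-0.3, 0.3, 6.2]
finger_gap: 0.0122
grip_force: 30.3
```

On the floor with about 5 N. Release and go up.

Emit:
carry_out([
  [[0,0,0,0,0,0],[0,0,0,0,0,0],[0,0,0,0,0,0],[0,0,0,0,0,0],[0,0,0,0,0,0]],
], jaw=0)

```text
clock: 34.85
tcp_pos: [0.4693, -0.2821, 0.0986]
orientation: [-0.0, 0.002, 1.0, 0.0]
wrist_force: [-0.1, -0.5, 0.5]
finger_gap: 0.0856
grip_force: 0.0
```

Emit:
carry_out([
  [[0,0,-0.06,0,0,0],[0,0,-0.16,0,0,0],[0,0,-0.28,0,0,0],[0,0,-0.4,0,0,0],[0,0,-0.4,0,0,0]],
])

```text
clock: 35.48
tcp_pos: [0.4713, -0.2836, 0.3045]
orientation: [0.004, 0.002, 1.0, -0.003]
wrist_force: [-0.2, 0.2, -0.2]
finger_gap: 0.0855
grip_force: 0.0
```

```bash
python3 - <<'E'
from h import *
c=snap('wrist','w15');P=cloud(c)
def rc(x,y,r,a,b):
    q=P[(np.hypot(P[...,0]-x,P[...,1]-y)<r)&(P[...,2]>a)&(P[...,2]<b)]
    return len(q),np.round(np.concatenate([np.ravel(v) for v in cv2.minAreaRect((q[:,:2]*1000).astype(np.float32))]),1),np.percentile(q[:,2],[5,50,98]).round(4)
print('tee',rc(.539,-.172,.043,.0195,.04));print('att',rc(.4556,-.1826,.042,.0195,.045))
print('swg',rc(.5523,-.2705,.04,.06,.08));print('probe foot',rc(.4688,-.2818,.03,.0195,.03),'cap',rc(.469,-.282,.03,.13,.15))
S=snap('scene','scene1')
for n in('long_waveguide','straight_connector'): print(n,[np.round(r['position'],3) for r in env.find_in('scene',n)[:1]])
E
```

```text
tee (1045, array([ 538.7, -172.2,   40.1,   70.8,    8.3]), array([0.0234, 0.0298, 0.0334]))
att (934, array([ 454.6, -184.4,   24.3,   69.3,    8.6]), array([0.0246, 0.0313, 0.0377]))
swg (782, array([ 550.8, -270.6,   34.8,   33.8,    7.9]), array([0.0618, 0.0647, 0.0674]))
probe foot (114, array([ 466.3, -282.9,   26. ,   19.7,   81.4]), array([0.0196, 0.0203, 0.0291])) cap (231, array([ 469. , -283.4,   13.4,   14.2,   89.8]), array([0.1332, 0.138 , 0.1393]))
long_waveguide [array([0.44 , 0.209, 0.083])]
straight_connector [array([0.586, 0.081, 0.017])]
```

View pics/w15.png

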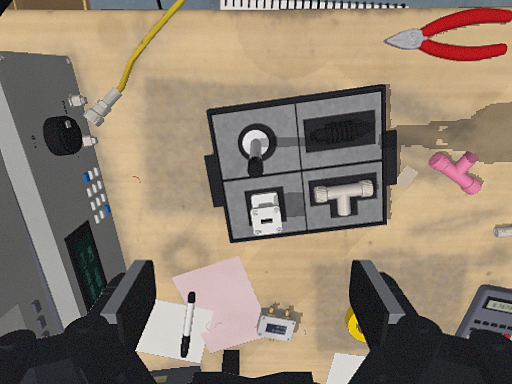

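All four parts stand in their recesses: probe (256,145), attenuator (340,130), waveguide (266,212) and tee (344,195). The look-alikes have not moved, so I'm handing in.

```bash
python3 -c "
from workcell import env
print(env.hand_in())"
```

```text
the job is handed in; nothing more can be done
None
```

The kit tray is packed and handed in: tee, attenuator, short waveguide and probe measured within about 2 mm of their recess centres and at floor height, look-alikes unmoved, gripper open and clear; the hand-in call returned no verdict.

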